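# Slide the ingot mould into the brick hearth

## Robot

A 7-joint arm with a two-finger parallel gripper is mounted at the origin on the work surface. World frame = base frame: x ahead of the robot, y to its left, z up, the work surface at z = 0. Lengths are in m, angles in rad, forces in N, time in s.
With the tool pointing down it reaches from about 0.4 to 0.9 m from the base axis. Payload 5.5 kg.
Tool frame: the origin (TCP) lies on the mounting face of the last link; the fingertips stand 173 mm ahead of it and the grasp point (between the pads) lies 155 mm ahead of it; y points along the fingers, x is the direction in which the jaws open and shut, and the axes are right-handed (so a half turn about y gives the same grasp; the last joint's range is limited). The gripper opens to 85 mm and grips with 20 to 120 N. Pads are 22 mm wide; open, the fingers measure 114 mm over their backs; the gripper's body (76 mm by 85 mm) begins 54 mm behind the grasp point. The pads swing forward as they close: fully open they stand 13 mm farther back than shut.
Start: joints at [1.496, 0.501, -0.427, 1.55, 0.221, 1.138, -0.21], TCP at [0.215, -0.613, 0.405] pointing down, gripper open.
Joint ranges: [-2.88, 2.88], [-0.31, 2.03], [-1.54, 1.56], [0.2, 2.42], [-1.41, 4.55], [0.19, 2.02], [-2.57, 2.57]. Speed limits (rad/s): [2.57, 2.57, 3.14, 3.14, 3.14, 3.14, 3.14].

## Interface

Orientations are given as a unit quaternion [x, y, z, w].
In Python, from cell import ctrl gives the robot as it stands.
- The arm moves only by the tool apply_moves, never from a script. Its argument "deltas" is a list of rows, each an object with "xyz": the shift along the tool's x, y, z in cm, a list of three; "rot": the turn, a rotation vector about the tool's x, y, z in degrees, a list of three. A call has exactly 10 rows; each row shifts and turns the pose as measured when the row begins, along the tool's axes as they then stand; what a row does not reach is not made up. A row lasts 1/8 s, in which the tool goes at most 62.5 mm and 10.7 degrees, less where a joint would pass 70% of its speed; a pose out of reach is approached as far as the arm can. A call with a gripper value outside its range is refused whole. "gripper" is the opening, from -1 (shut) to 1 (fully open), so that 0 is half open, set as the call begins (left out, the last holds). The fingers move at their own pace and stop on an object; the grip force is fixed at half the most. Time passes only in rows, so rows that do not move let the fingers close, or fill a call up. It gives the time, the measured TCP pose, the force and the opening at its end, in the units of the state.
- ctrl.observe(): the state, without advancing time (a new reading comes with each control period).
- ctrl.camera(name): name is "scene" or "top"; returns the picture (480x640x3 uint8, red, green, blue); there is no depth.
- ctrl.camera_info(name): a dict with "fov_y" (degrees; the focal length in pixels is half the picture's height over the tangent of half this angle, whatever the lens; pixels are square), "cx", "cy" (the principal point, pixels), "R" (3x3) and "t" (3): a world point X has camera coordinates R X + t. Camera axes: x right, y down, z forward; pixel columns grow to the right and rows downward; lengths in m; the calibration is good to about 2 mm. A picture is of the moment at which its call begins. camera_info takes no time and is no camera call.
- ctrl.finish_job(): hands the job in, once; it reports no verdict.
The state is a dict: "time": time; "qpos": joint angles; "qd": joint speeds; "effort": joint torques, N m; "position": TCP position; "eef_rot": TCP orientation; "contact_force": force on the tool from outside, world axes, zero at the start; "torque": the same for the moment, N m; "grip_width": finger opening in m.
Only numpy, scipy, OpenCV 4.12 (cv2) and the standard library are available. Lean on these libraries where they do the work, as an engineer would, in place of code of your own. Each camera call takes 0.05 s, during which the arm holds its last target. There are 200 camera calls.

## Task

Get the graphite ingot mould ready for preheating: push it along the board with the fingertips, through the narrow doorway between the two front bricks of the hearth, until it stands fully home inside with its leading face flush against the back brick. Only push it: do not tip it or lift it off the board, and leave the crucible, jar, bottle and tongs where they are.

Things in the scene. Friction and masses are not known exactly. Their poses are not given: they have to be found in the camera images.
- mould: Loose black graphite ingot mould: block 120 mm long (its x), 88 wide (y), 38 high, 0.4-0.75 kg, small slots in its top. Origin: centre of its underside, z up. Lies flat on the grey fireproof board (board top 8 mm above the bench) in front of the hearth's doorway, +x end roughly inwards, up to 0.45 rad askew, up to 45 mm to one side. Either end may lead. Slides at roughly 2 to 6 N.
- hearth: Fixed firebrick hearth, open top, on the same board (its floor); walls 50 mm high. Origin: floor, middle of the doorway, at the front bricks' outer faces; x points straight in, y left. In mm: doorway y -47.5 to 47.5, x 0 to 64; chamber x 64 to 194, y -65 to 65; back brick's inner face x = 194; outside 258 by 230. Mould home: centre x = 134, rear face x = 74.
- crucible: Loose white silica crucible dish, 88 mm across, 38 mm high, standing on a fixed two-tier ceramic kiln stand 40 mm high and 120 by 110 mm, to the left beyond the hearth's back. Origin at the centre of its underside. Leave alone.
- jar: Loose glass jar with dark lid, 66 mm across, 85 mm high, on the board on the far side of the hearth. Origin at the centre of its underside. Leave alone.
- bottle: Loose small grey bottle, 48 mm across, 100 mm high, on the board behind the hearth, near the kiln stand. Origin at the centre of its underside. Leave alone.
- tongs: Loose steel tongs with red handles, 220 mm long (along their x), 66 mm wide, 14 mm high, lying on the board between the robot and the hearth. Origin under their middle. Leave alone.

How it is judged:
By the outcome, as a careful person would: the job done as asked, in the order asked, and still so for the second after the job is handed in, with the robot touching nothing.
It also fails if it takes over 72 s, if anything falls off the work surface, if the arm or the gripper's body presses on something with over 40 N, if the wrist force passes 120 N, or if a joint passes its speed limit or range.

## Working session

There is one attempt and no reset: what is moved stays moved. The work goes in short steps, Python scripts to look and compute and a tool call to move; the robot and the scene stay as the last step left them, time stands still between calls to the robot, and variables do not carry over. Pictures are saved under pics/ and viewed, about 8 in all and at most 12, crops included, and the job is handed in when it is done.

Besides the shell and the picture viewer there is one more tool, called after "Request:" as name(argument=value, ...), one argument or row to a line, values as JSON. apply_moves: Moves the arm, as the interface text tells. Its arguments: {"type":"object","properties":{"deltas":{"type":"array"},"gripper":{"type":"number"}},"required":["deltas"]}

```bash
mkdir -p pics; python3 - <<'E'
from cell import ctrl
import cv2
for n in("scene","top"):
    im=ctrl.camera(n); cv2.imwrite(f"pics/{n}0.png",im[:,:,::-1]); i=ctrl.camera_info(n); print(n,i)
s=ctrl.observe(); print(s)
E
```

```text
scene {'fov_y': 52.51853948985491, 'cx': 316.6316924487561, 'cy': 238.55208277137382, 'R': array([[-0.5909571 ,  0.80658226,  0.01395573],
       [ 0.55690705,  0.42042186, -0.71630999],
       [-0.58363022, -0.41553643, -0.69764263]]), 't': array([ 0.22618297, -0.32696894,  1.38240382])}
top {'fov_y': 46.08772237174134, 'cx': 317.5303450467503, 'cy': 250.70942642437402, 'R': array([[-0.01015625, -0.99993399, -0.00537358],
       [-0.99874788,  0.01040716, -0.04893228],
       [ 0.04898497,  0.00486988, -0.99878764]]), 't': array([0.13716263, 0.53451252, 1.18900419])}
{'time': 0.1, 'qpos': array([ 1.49618953,  0.5017167 , -0.42682596,  1.55131932,  0.22080539,
        1.13831629, -0.21027985]), 'qd': array([-0.00048382, -0.00372686,  0.00150801, -0.00375779, -0.00117045,
        0.00102239,  0.00122439]), 'effort': array([-1.05998683e-02, -5.70808947e+01, -5.83864510e+00, -2.81743366e+01,
        1.04495231e-02,  5.62265224e-03,  1.22656087e-05]), 'position': array([ 0.21527823, -0.61298008,  0.40379877]), 'eef_rot': array([-0.57658798,  0.40929072, -0.40833007,  0.57731617]), 'contact_force': array([0.08288159, 0.34504278, 0.16824718]), 'torque': array([ 0.02951372, -0.02245886,  0.03847441]), 'grip_width': 0.0854767276311147}
```

View pics/top0.png

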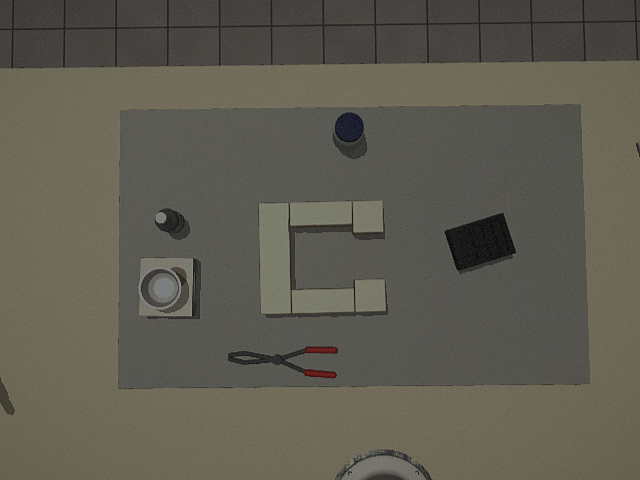

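View pics/scene0.png

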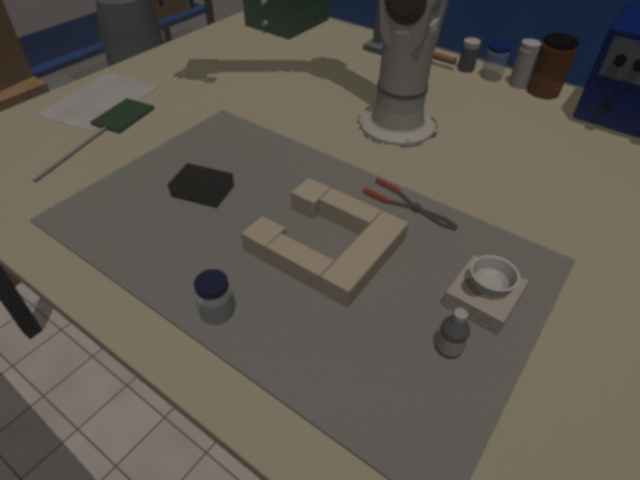

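The top view (right = −y, down = −x) shows the hearth opening to the right: front bricks at about (369,217) and (370,296), doorway centre row ≈257. The mould is at about (480,242), roughly 18° askew. The scene view agrees.

```bash
cat > h.py <<'E'
from cell import ctrl
import cv2, numpy as np
def cast(n,px,z):
    i=ctrl.camera_info(n); f=240/np.tan(np.radians(i["fov_y"]/2)); px=np.atleast_2d(px).astype(float)
    d=np.c_[(px[:,0]-i["cx"])/f,(px[:,1]-i["cy"])/f,np.ones(len(px))]@i["R"]; c=-i["R"].T@i["t"]
    return (c+d*((z-c[2])/d[:,2])[:,None])[:,:2]
def proj(n,P):
    i=ctrl.camera_info(n); f=240/np.tan(np.radians(i["fov_y"]/2)); q=np.atleast_2d(P)@i["R"].T+i["t"]
    return q[:,:2]/q[:,2:]*f+[i["cx"],i["cy"]]
def big(m,roi):
    k=np.zeros_like(m); x0,y0,x1,y1=roi; k[y0:y1,x0:x1]=m[y0:y1,x0:x1]
    c=cv2.findContours(k,cv2.RETR_EXTERNAL,cv2.CHAIN_APPROX_NONE)[0]; return max(c,key=cv2.contourArea)
E
python3 - <<'E'
from h import *
im=cv2.imread("pics/top0.png"); g=im.max(2)
print("board",g[150,200],"mould",g[242,480],g[222,500],"mouldside",g[266,459:464],"brick rows x=368",g[195:240:1,368],"\n",g[275:318,368])
m=big(((g<55)*255).astype(np.uint8),(420,190,540,290))
w=cast("top",m[:,0],0.046); r=cv2.minAreaRect((w*1000).astype(np.float32)); print("mould",r,"\n",cv2.boxPoints(r))
h=big(((g>140)*255).astype(np.uint8),(235,180,410,335))
print("hearth px",cv2.approxPolyDP(h,4,True)[:,0].tolist())
w=cast("top",h[:,0],0.058); r=cv2.minAreaRect((w*1000).astype(np.float32)); print("hearth",r,"\n",cv2.boxPoints(r))
c=-ctrl.camera_info("top")["R"].T@ctrl.camera_info("top")["t"]; print(c)
z=cv2.resize(im[180:330,240:540],None,fx=2.6,fy=2.6,interpolation=cv2.INTER_CUBIC); z=np.clip(z*1.5,0,255).astype(np.uint8)
cv2.drawContours(z,[((h-[240,180]+.5)*2.6).astype(int)],-1,(0,0,255),1);cv2.drawContours(z,[((m-[240,180]+.5)*2.6).astype(int)],-1,(0,255,0),1)
cv2.imwrite("pics/c0.png",z)
E
```

```text
board 95 mould 30 14 mouldside [23 27 32 23 34] brick rows x=368 [ 87  90  91  85  90  90 119 125 125 120 123 119 124 124 122 124 121 123
 122 124 123 123 122 122 122 128 121 123 121 120 123 126 124 126 125 127
 122  69  45  48  57  61  60  59  58] 
 [ 87  92  93  88 102 124 125 120 119 124 123 124 124 119 124 121 123 123
 123 126 124 122 124 121 123 121 124 120 124 125 122 120 124 118 124 132
  88  56  57  55  54  85  91]
mould ((546.0960693359375, -205.73715209960938), (95.90943908691406, 128.30731201171875), 16.885967254638672) 
 [[ 481.57434 -158.27881]
 [ 518.8435  -281.0541 ]
 [ 610.6178  -253.1955 ]
 [ 573.34863 -130.4202 ]]
hearth px [[287, 223]]
hearth ((591.4497680664062, 193.68067932128906), (0.0, 0.0), 0.0) 
 [[591.44977 193.68068]
 [591.44977 193.68068]
 [591.44977 193.68068]
 [591.44977 193.68068]]
[0.47699296 0.12580051 1.21445467]
```

View pics/c0.png

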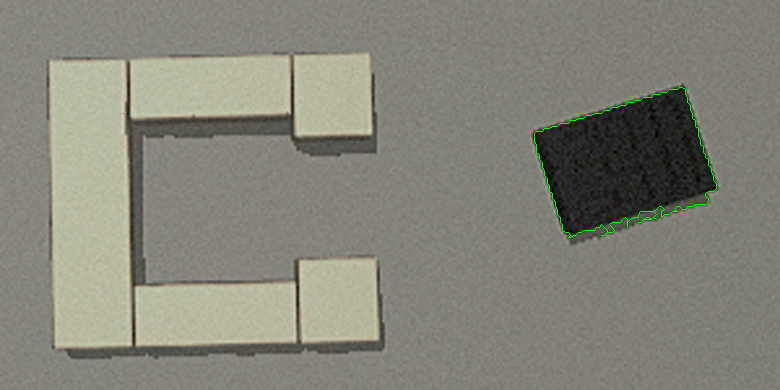

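The crop shows the green contour tight on the mould's upper and rear edges but catching its shadow below. The hearth threshold was too high, so I'm refining both.

```bash
cat >> h.py <<'E'
def hearth(im):
    g=cv2.medianBlur(im.max(2),3); h=big(((g>107)*255).astype(np.uint8),(235,180,410,335))
    w=cast("top",h[:,0],0.058)*1000; return h,w
def mould(im,roi=(420,190,540,290),t=41):
    g=cv2.GaussianBlur(im.max(2),(5,5),0); m=big(((g<t)*255).astype(np.uint8),roi); return m,cast("top",m[:,0],0.046)*1000
def toH(p,o,yaw): # world mm -> hearth frame, yaw of hearth x axis
    c,s=np.cos(yaw),np.sin(yaw); return (np.atleast_2d(p)-o)@np.array([[c,-s],[s,c]])
E
python3 - <<'E'
from h import *
im=cv2.imread("pics/top0.png")
h,w=hearth(im); r=cv2.minAreaRect(w.astype(np.float32)); print("hearth",r,"\n",cv2.boxPoints(r).round(1))
a=cv2.approxPolyDP(h,3,True)[:,0]; print(np.c_[a,cast("top",a,.058)*1000].round(1))
for t in(38,41,45):
    m,w=mould(im,t=t); r=cv2.minAreaRect(w.astype(np.float32)); print("mould",t,np.round(r[0],1),np.round(r[1],1),r[2],cv2.boxPoints(r).round(1).tolist())
m,_=mould(im,t=45); r=cv2.minAreaRect((cast("scene",[[0,0]],0.046)).astype(np.float32))
s=cv2.imread("pics/scene0.png"); g=cv2.GaussianBlur(s.max(2),(3,3),0); c=big(((g<50)*255).astype(np.uint8),(155,150,245,220)); print("scene hull",cv2.approxPolyDP(cv2.convexHull(c),3,True)[:,0].tolist())
E
```

```text
hearth ((521.9984130859375, 123.62794494628906), (226.9829559326172, 254.71766662597656), 0.7681244611740112) 
 [[406.8 249.5]
 [410.2  -5.2]
 [637.2  -2.2]
 [633.8 252.5]]
[[ 3.810e+02  2.010e+02  6.349e+02 -3.000e-01]
 [ 2.950e+02  2.020e+02  6.347e+02  1.769e+02]
 [ 2.890e+02  2.080e+02  6.224e+02  1.893e+02]
 [ 2.860e+02  2.030e+02  6.328e+02  1.954e+02]
 [ 2.600e+02  2.030e+02  6.334e+02  2.491e+02]
 [ 2.610e+02  3.120e+02  4.096e+02  2.482e+02]
 [ 3.520e+02  3.110e+02  4.098e+02  6.230e+01]
 [ 3.540e+02  3.010e+02  4.301e+02  5.800e+01]
 [ 3.570e+02  3.110e+02  4.097e+02  5.210e+01]
 [ 3.840e+02  3.100e+02  4.112e+02 -3.000e+00]
 [ 3.840e+02  2.800e+02  4.723e+02 -3.900e+00]
 [ 3.560e+02  2.800e+02  4.729e+02  5.330e+01]
 [ 3.540e+02  2.890e+02  4.546e+02  5.770e+01]
 [ 2.930e+02  2.900e+02  4.538e+02  1.824e+02]
 [ 2.900e+02  3.040e+02  4.253e+02  1.888e+02]
 [ 2.880e+02  2.180e+02  6.018e+02  1.915e+02]
 [ 2.910e+02  2.250e+02  5.872e+02  1.855e+02]
 [ 3.510e+02  2.220e+02  5.921e+02  6.200e+01]
 [ 3.550e+02  2.310e+02  5.735e+02  5.400e+01]
 [ 3.810e+02  2.310e+02  5.729e+02  6.000e-01]]
mould 38 [ 549.4 -205. ] [ 85.4 125.5] 16.607837677001953 [[490.6000061035156, -157.0], [526.4000244140625, -277.29998779296875], [608.2999877929688, -252.89999389648438], [572.4000244140625, -132.60000610351562]]
mould 41 [ 549.2 -204.8] [ 86.4 125.6] 16.9145450592041 [[489.5, -157.3000030517578], [526.0999755859375, -277.5], [608.7999877929688, -252.3000030517578], [572.2000122070312, -132.10000610351562]]
mould 45 [ 549.2 -205.1] [ 87.6 126.9] 16.5190372467041 [[489.20001220703125, -156.6999969482422], [525.2000122070312, -278.3999938964844], [609.2000122070312, -253.5], [573.0999755859375, -131.8000030517578]]
scene hull [[169, 183], [189, 164], [230, 174], [232, 186], [213, 206], [173, 196]]
```

Request:
apply_moves(
  deltas=[
    {"xyz":[-1.74,0,4.46],"rot":[0,0,0]},
    {"xyz":[-1.74,0,4.46],"rot":[0,0,0]},
    {"xyz":[-1.74,0,4.46],"rot":[0,0,0]},
    {"xyz":[-1.74,0,4.46],"rot":[0,0,0]},
    {"xyz":[-1.74,0,4.46],"rot":[0,0,0]},
    {"xyz":[-1.74,0,4.46],"rot":[0,0,0]},
    {"xyz":[-1.74,0,4.46],"rot":[0,0,0]},
    {"xyz":[-1.74,0,4.46],"rot":[0,0,0]},
    {"xyz":[-1.74,0,4.46],"rot":[0,0,0]},
    {"xyz":[-1.74,0,4.46],"rot":[0,0,0]},
  ],
  gripper=0.1,
)

```text
time: 1.35
position: [0.584, -0.2978, 0.3977]
eef_rot: [0.574, -0.416, 0.409, -0.574]
contact_force: [1.0, -0.0, 1.0]
grip_width: 0.0469
```

Request:
apply_moves(
  deltas=[
    {"xyz":[0,0,0],"rot":[0,-10,0]},
    {"xyz":[0,0,0],"rot":[0,-10,0]},
    {"xyz":[0,0,0],"rot":[0,-10,0]},
    {"xyz":[0,0,0],"rot":[0,-10,0]},
    {"xyz":[0,0,0],"rot":[0,-10,0]},
    {"xyz":[0,0,0],"rot":[0,-10,0]},
    {"xyz":[0,0,0],"rot":[0,-10,0]},
    {"xyz":[0,0,0],"rot":[0,-10,0]},
    {"xyz":[0,0,0],"rot":[0,-7,0]},
    {"xyz":[0,0,0],"rot":[0,0,0]},
  ],
)

```text
time: 2.6
position: [0.5864, -0.2904, 0.3914]
eef_rot: [-0.691, -0.112, 0.122, 0.703]
contact_force: [-0.8, -0.7, 0.5]
grip_width: 0.0468
```

```bash
cat >> h.py <<'E'
from scipy.spatial.transform import Rotation as Ro
def goto(x,y,z,yaw):  # m, deg: tip axis position (TCP xyz), tool z heading
    s=ctrl.observe(); R=Ro.from_quat(s["eef_rot"]); c,q=np.cos(np.radians(yaw)),np.sin(np.radians(yaw))
    T=Ro.from_matrix(np.c_[[q,-c,0],[0,0,-1],[c,q,0]]); M=R.as_matrix()
    print("t",round(s["time"],2),"pos",(s["position"]*1000).round(1),"yaw",np.degrees(np.arctan2(M[1,2],M[0,2])).round(2),"down",M[:,1].round(3),"tip173",((s["position"]+.173*M[:,1])*1000).round(1),"F",s["contact_force"].round(1),"w",s["grip_width"].round(4))
    print("shift cm, tool:",(M.T@(np.array([x,y,z])-s["position"])*100).round(2),"rotvec deg:",np.degrees((R.inv()*T).as_rotvec()).round(2))
E
python3 - <<'E'
from h import *
im=cv2.imread("pics/top0.png"); h,w=hearth(im)
def fit(sel,name):
    p=w[sel].astype(np.float32); v=cv2.fitLine(p,cv2.DIST_HUBER,0,.01,.01).ravel(); print(name,len(p),v.round(4))
X,Y=w.T
fit((abs(X-634)<5)&(Y>10)&(Y<170),"outer far"); fit((abs(X-410)<5)&(Y>70)&(Y<240),"outer near")
fit((abs(X-573)<4)&(Y>6)&(Y<48),"door far"); fit((abs(X-472.5)<4)&(Y>4)&(Y<48),"door near")
fit((abs(Y)<5)&(((X>580)&(X<628))|((X>418)&(X<466))),"front"); fit((abs(Y-249)<4)&(X>420)&(X<625),"back outer"); fit((abs(Y-190)<6)&(X>460)&(X<580),"back inner")
goto(.578,-.300,.193,106.8)
E
```

```text
outer far 77 [ 7.100000e-03 -1.000000e+00  6.347687e+02  9.076280e+01]
outer near 83 [ 1.080000e-02 -9.999000e-01  4.095136e+02  1.372606e+02]
door far 21 [1.060000e-02 9.999000e-01 5.731762e+02 2.753640e+01]
door near 22 [1.010000e-02 9.999000e-01 4.726744e+02 3.247280e+01]
front 45 [ 1.000000e+00  8.800000e-03  5.235858e+02 -2.683400e+00]
back outer 99 [9.999000e-01 1.540000e-02 5.234468e+02 2.500270e+02]
back inner 58 [9.998000e-01 2.010000e-02 5.195840e+02 1.909176e+02]Traceback (most recent call last):
  File "<stdin>", line 9, in <module>
  File "h.py", line 24, in goto
    print("t",round(s["time"],2),"pos",(s["position"]*1000).round(1),"yaw",np.degrees(np.arctan2(M[1,2],M[0,2])).round(2),"down",M[:,1].round(3),"tip173",((s["position"]+.173*M[:,1])*1000).round(1),"F",s["contact_force"].round(1),"w",s["grip_width"].round(4))
                                                                                                                                                                                                                                          ^^^^^^^^^^^^^^^^^^^^^
AttributeError: 'float' object has no attribute 'round'
```

```bash
sed -i 's/s\["grip_width"\].round(4)/round(s["grip_width"],4)/' h.py; python3 - <<'E'
from h import *
goto(.578,-.300,.193,106.8)
E
```

```text
t 2.6 pos [ 586.4 -290.4  391.4] yaw 109.06 down [-0.016  0.014 -1.   ] tip173 [ 583.6 -287.9  218.5] F [-0.8 -0.7  0.5] w 0.0468
shift cm, tool: [-0.9  19.84 -1.01] rotvec deg: [-1.07  2.26 -0.62]
```

Request:
apply_moves(
  deltas=[
    {"xyz":[-0.5,0,-0.5],"rot":[-0.5,1.1,-0.3]},
    {"xyz":[-0.4,0,-0.5],"rot":[-0.5,1.1,-0.3]},
    {"xyz":[0,2.4,0],"rot":[0,0,0]},
    {"xyz":[0,2.4,0],"rot":[0,0,0]},
    {"xyz":[0,2.4,0],"rot":[0,0,0]},
    {"xyz":[0,2.4,0],"rot":[0,0,0]},
    {"xyz":[0,2.4,0],"rot":[0,0,0]},
    {"xyz":[0,2.4,0],"rot":[0,0,0]},
    {"xyz":[0,2.4,0],"rot":[0,0,0]},
    {"xyz":[0,0,0],"rot":[0,0,0]},
  ],
)

```text
time: 3.85
position: [0.5794, -0.3093, 0.2183]
eef_rot: [0.703, 0.096, -0.095, -0.698]
contact_force: [-0.2, 0.3, -0.3]
grip_width: 0.0471
```

```bash
python3 - <<'E'
from h import *
goto(.578,-.300,.193,106.8)
s=ctrl.camera("scene"); cv2.imwrite("pics/s1.png",cv2.resize(np.clip(s[90:250,90:290,::-1]*1.4,0,255).astype(np.uint8),None,fx=3.5,fy=3.5,interpolation=cv2.INTER_CUBIC))
E
```

```text
t 3.85 pos [ 579.4 -309.3  218.3] yaw 105.48 down [ 0.003 -0.007 -1.   ] tip173 [ 579.8 -310.6   45.3] F [-0.2  0.3 -0.3] w 0.0471
shift cm, tool: [0.11 2.52 0.96] rotvec deg: [ 0.45 -1.32  0.03]
```

View pics/s1.png

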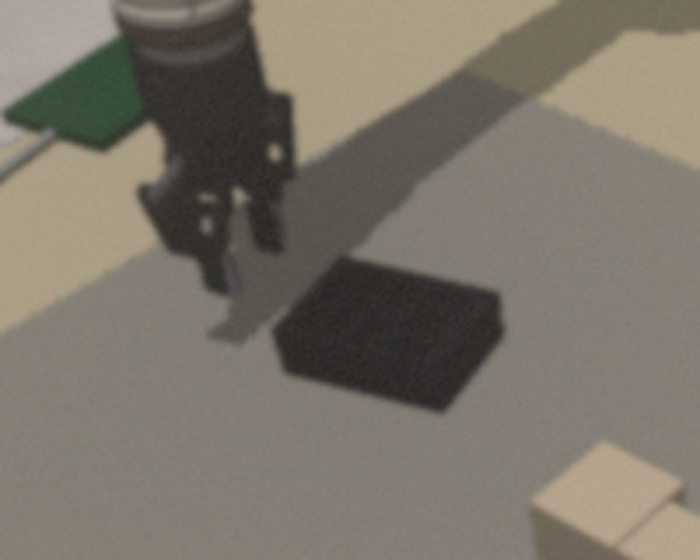

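The scene crop shows both fingers behind the mould and clear of it. The near fingertip's lowest point is at crop (215,292), which is full-frame (151.4,173.4). I'll use this to check the tip height.

```bash
python3 - <<'E'
from h import *
for z in (.03,.04,.05,.06,.07): print(z,(cast("scene",[[151.4,173.4],[157,172.5]],z)*1000).round(0).tolist())
E
```

```text
0.03 [[597.0, -328.0], [586.0, -320.0]]
0.04 [[604.0, -315.0], [594.0, -308.0]]
0.05 [[612.0, -303.0], [602.0, -296.0]]
0.06 [[619.0, -291.0], [609.0, -283.0]]
0.07 [[627.0, -279.0], [617.0, -271.0]]
```

The ray check puts the tips about 171 mm ahead of the TCP, so TCP z = 0.193 leaves them about 14 mm above the board. Now I'll lower the tool and close up on the mould.

Request:
apply_moves(
  deltas=[
    {"xyz":[0.1,0,0],"rot":[0.4,-1.3,0]},
    {"xyz":[0,0.9,0],"rot":[0,0,0]},
    {"xyz":[0,0.9,0],"rot":[0,0,0]},
    {"xyz":[0,0.7,0],"rot":[0,0,0]},
    {"xyz":[0,0,0],"rot":[0,0,0]},
    {"xyz":[0,0,0.9],"rot":[0,0,0]},
    {"xyz":[0,0,0.9],"rot":[0,0,0]},
    {"xyz":[0,0,0.8],"rot":[0,0,0]},
    {"xyz":[0,0,0],"rot":[0,0,0]},
    {"xyz":[0,0,0],"rot":[0,0,0]},
  ],
)

```text
time: 5.15
position: [0.5748, -0.2819, 0.1964]
eef_rot: [0.701, 0.107, -0.102, -0.698]
contact_force: [0.1, -0.3, -0.6]
grip_width: 0.0468
```

```bash
python3 - <<'E'
from h import *
d=np.array([-.289,.957])*.015
goto(.5673-d[0],-.2655-d[1],.193,106.8)
s=ctrl.camera("top"); cv2.imwrite("pics/t2.png",cv2.resize(np.clip(s[180:330,340:560,::-1]*1.6,0,255).astype(np.uint8),None,fx=3.5,fy=3.5,interpolation=cv2.INTER_CUBIC))
E
```

```text
t 5.15 pos [ 574.8 -281.9  196.4] yaw 106.94 down [ 0.008 -0.003 -1.   ] tip173 [ 576.1 -282.4   23.4] F [ 0.1 -0.3 -0.6] w 0.0468
shift cm, tool: [-0.25  0.34  0.29] rotvec deg: [0.29 0.14 0.36]
```

View pics/t2.png

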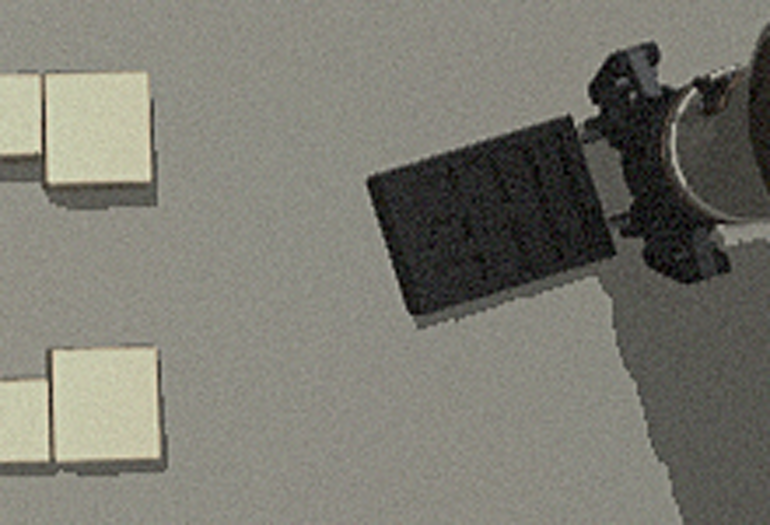

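The top crop shows the fingers just behind the rear face (gap a few mm), centred on it. The finger linkages look wider than the tips, roughly 120 mm across. I'll check their height against the 50 mm bricks, using the earlier scene view.

```bash
python3 - <<'E'
from h import *
yaw=np.radians(105.5); zt=np.array([np.cos(yaw),np.sin(yaw),0]); xt=np.array([np.sin(yaw),-np.cos(yaw),0]); P=np.array([.5794,-.3093,.218])
i=ctrl.camera_info("scene"); f=240/np.tan(np.radians(i["fov_y"]/2)); c=-i["R"].T@i["t"]
for nm,(u,v) in dict(tipL=(205,290),tipR=(238,295),knuLow=(195,258),knuOut=(140,188),knuOutLow=(165,235),farKnuTop=(290,95),farKnuLow=(290,180),farTip=(278,250)).items():
    px=np.array([90+u/3.5,90+v/3.5]); d=i["R"].T@np.r_[(px-[i["cx"],i["cy"]])/f,1]
    for off in(-.011,.011):
        k=((P-c)@zt+off)/(d@zt); X=c+k*d-P; print(nm,off,"lat",round(X@xt*1000),"below tcp",round(-X[2]*1000))
E
```

```text
tipL -0.011 lat 32 below tcp 169
tipL 0.011 lat 56 below tcp 147
tipR -0.011 lat 4 below tcp 193
tipR 0.011 lat 28 below tcp 170
knuLow -0.011 lat 33 below tcp 143
knuLow 0.011 lat 57 below tcp 122
knuOut -0.011 lat 62 below tcp 72
knuOut 0.011 lat 84 below tcp 53
knuOutLow -0.011 lat 53 below tcp 112
knuOutLow 0.011 lat 76 below tcp 92
farKnuTop -0.011 lat -95 below tcp 94
farKnuTop 0.011 lat -67 below tcp 74
farKnuLow -0.011 lat -76 below tcp 149
farKnuLow 0.011 lat -49 below tcp 128
farTip -0.011 lat -47 below tcp 189
farTip 0.011 lat -21 below tcp 166
```

Clearances are fine with TCP z ≈ 0.200: the linkages pass about 13 mm above the bricks and the tips are ±34 mm wide. First leg is a straight push of about 60 mm along the mould's own axis.

Request:
apply_moves(
  deltas=[
    {"xyz":[-0.2,-0.35,-0.1],"rot":[0.3,0,0.3]},
    {"xyz":[0,0,0.4],"rot":[0,0,0]},
    {"xyz":[0,0,0.8],"rot":[0,0,0]},
    {"xyz":[0,0,0.8],"rot":[0,0,0]},
    {"xyz":[0,0,0.8],"rot":[0,0,0]},
    {"xyz":[0,0,0.8],"rot":[0,0,0]},
    {"xyz":[0,0,0.8],"rot":[0,0,0]},
    {"xyz":[0,0,0.8],"rot":[0,0,0]},
    {"xyz":[0,0,0.7],"rot":[0,0,0]},
    {"xyz":[0,0,0],"rot":[0,0,0]},
  ],
  gripper=0.0,
)

```text
time: 6.45
position: [0.5547, -0.2253, 0.2002]
eef_rot: [0.7, 0.104, -0.103, -0.699]
contact_force: [-1.0, 0.2, 0.1]
grip_width: 0.0426
```

```bash
cat >> h.py <<'E'
O=np.array([523,-3.5]); YH=np.radians(90.6)
def look(name,roi):
    s=ctrl.camera("top")[:,:,::-1].copy(); g=cv2.GaussianBlur(s.max(2),(5,5),0)
    x0,y0,x1,y1=roi; cv2.imwrite(f"pics/{name}.png",cv2.resize(np.clip(s[y0:y1,x0:x1]*1.6,0,255).astype(np.uint8),None,fx=4,fy=4,interpolation=cv2.INTER_CUBIC)); return s
def inH(x,y): return toH(np.array([[x,y]]),O,YH).round(1)
E
python3 - <<'E'
from h import *
goto(.56,-.22,.2,106.8)
p=ctrl.observe()["position"]*1000; print("tcp in hearth",inH(p[0],p[1]))
look("t3",(370,190,540,300))
E
```

```text
t 6.45 pos [ 554.7 -225.3  200.2] yaw 106.83 down [ 0.001 -0.002 -1.   ] tip173 [ 555.  -225.7   27.2] F [-1.   0.2  0.1] w 0.0426
shift cm, tool: [0.66 0.02 0.36] rotvec deg: [0.16 0.03 0.04]
tcp in hearth [[-222.1  -29.4]]
```

View pics/t3.png

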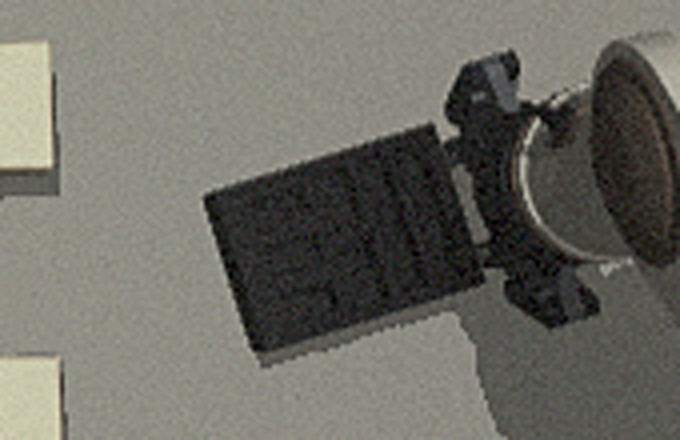

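The crop shows the mould pushed cleanly along its axis with both fingertips on the rear face; its outline runs from (205,195) to (435,125), (480,285) and (260,350). Now measuring its pose from its far-side and leading edges.

```bash
cat >> h.py <<'E'
def cross(prof,thr):  # first falling crossing, sub-pixel
    k=int(np.argmax(prof<thr)); return k-1+(prof[k-1]-thr)/(prof[k-1]-prof[k]) if k>0 else np.nan
def line(n_px,z):
    w=cast("top",n_px,z)*1000; v=cv2.fitLine(w.astype(np.float32),cv2.DIST_HUBER,0,.01,.01).ravel(); return v[:2]*np.sign(v[1]),v[2:]
def pose(s,cols,r0,rows,c0,thr=55,rear=None):
    g=cv2.GaussianBlur(s.max(2).astype(np.float32),(5,5),0)
    A=np.array([[c,r0+cross(g[r0:r0+90,c],thr)] for c in range(*cols)]); d,p=line(A,.046)   # far long edge, top
    B=np.array([[c0+cross(g[r,c0:c0+90],thr),r] for r in range(*rows)]); v=cast("top",B,.008)*1000
    n=np.array([d[1],-d[0]])            # right of heading (far side)
    yaw=np.arctan2(d[1],d[0]); lead=np.median(v@d); v2=cv2.fitLine(v.astype(np.float32),cv2.DIST_HUBER,0,.01,.01).ravel()
    C=d*(lead-60)+n*(p@n-44); print("heading",np.degrees(yaw-YH).round(2),"lead edge perp heading",(np.degrees(np.arctan2(v2[1],v2[0]))%180+90-np.degrees(YH)).round(2)-0,"centre hearth",inH(*C),"world",C.round(1)); return C,yaw
E
python3 - <<'E'
from h import *
s=cv2.imread("pics/top0.png"); pose(s,(455,498),190,(240,262),425)
# current: reuse fresh frame
s=ctrl.camera("top"); C,y=pose(s,(428,472),195,(245,272),395)
p=ctrl.observe()["position"][:2]*1000; d=np.array([np.cos(y),np.sin(y)]); print("rear face ahead of TCP",(C-p)@d-60,"mould right of TCP",(C-p)@np.array([d[1],-d[0]]))
E
```

```text
heading 16.15 lead edge perp heading 16.26 centre hearth [[-206.2  -25.9]] world [ 551.1 -209.4]
heading 16.26 lead edge perp heading 16.01 centre hearth [[-154.7  -10.2]] world [ 534.8 -158.1]
rear face ahead of TCP 10.538313226675427 mould right of TCP 0.35186396300704686
```

Both edges agree: heading +16.2° relative to the hearth, centre (−155, −10) mm. Next is an arc with the tool held rigid to the mould: 71 mm long, radius about 250 mm.

Request:
apply_moves(
  deltas=[
    {"xyz":[-0.19,0,0.71],"rot":[0,1.62,0]},
    {"xyz":[-0.19,0,0.71],"rot":[0,1.62,0]},
    {"xyz":[-0.19,0,0.71],"rot":[0,1.62,0]},
    {"xyz":[-0.19,0,0.71],"rot":[0,1.62,0]},
    {"xyz":[-0.19,0,0.71],"rot":[0,1.62,0]},
    {"xyz":[-0.19,0,0.71],"rot":[0,1.62,0]},
    {"xyz":[-0.19,0,0.71],"rot":[0,1.62,0]},
    {"xyz":[-0.19,0,0.71],"rot":[0,1.62,0]},
    {"xyz":[-0.19,0,0.71],"rot":[0,1.62,0]},
    {"xyz":[-0.19,0,0.71],"rot":[0,1.62,0]},
  ],
)

```text
time: 7.8
position: [0.5226, -0.1636, 0.2003]
eef_rot: [0.711, -0.006, 0.008, -0.703]
contact_force: [0.2, -3.1, -0.0]
grip_width: 0.0428
```

```bash
python3 - <<'E'
from h import *
goto(.523,-.1585,.2,90.6)
s=look("t4",(340,190,510,320)); C,y=pose(s,(398,440),215,(248,272),387)
p=ctrl.observe()["position"][:2]*1000; d=np.array([np.cos(y),np.sin(y)]); print("tcp H",inH(*p),"rear face ahead of TCP",(C-p)@d-60,"mould right of TCP",(C-p)@np.array([d[1],-d[0]]))
E
```

```text
t 7.8 pos [ 522.6 -163.6  200.3] yaw 88.87 down [ 0.001 -0.012 -1.   ] tip173 [ 522.8 -165.7   27.3] F [ 0.2 -3.1 -0. ] w 0.0428
shift cm, tool: [0.03 0.02 0.51] rotvec deg: [ 0.7  -1.73  0.09]
heading -1.31 lead edge perp heading 178.39 centre hearth [[-92.   -0.5]] world [524.5 -95.5]
tcp H [[-158.8    2.3]] rear face ahead of TCP 6.77191104859844 mould right of TCP 1.315030408086438
```

View pics/t4.png

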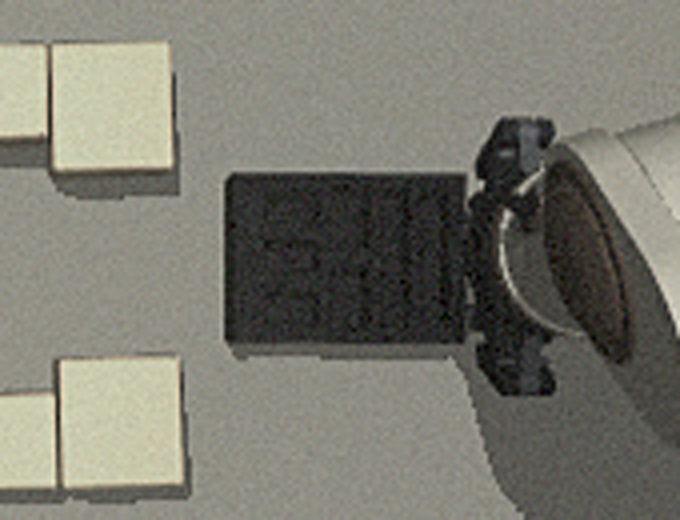

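The crop shows the mould (crop x 227–467, y 173–343) square in front of the doorway between brick edges y≈170 and 357. It is over-rotated by about 1.5°, so I'll correct that over the next 26 mm.

Request:
apply_moves(
  deltas=[
    {"xyz":[0,0,0.3],"rot":[0.7,0,0]},
    {"xyz":[0.05,0,0.6],"rot":[0,-0.45,0]},
    {"xyz":[0.05,0,0.6],"rot":[0,-0.45,0]},
    {"xyz":[0.05,0,0.6],"rot":[0,-0.45,0]},
    {"xyz":[0.05,0,0.6],"rot":[0,-0.45,0]},
    {"xyz":[0,0,0],"rot":[0,0,0]},
    {"xyz":[0,0,0],"rot":[0,0,0]},
    {"xyz":[0,0,0],"rot":[0,0,0]},
    {"xyz":[0,0,0],"rot":[0,0,0]},
    {"xyz":[0,0,0],"rot":[0,0,0]},
  ],
)

```text
time: 9.1
position: [0.5245, -0.134, 0.2002]
eef_rot: [-0.706, -0.005, 0.004, 0.708]
contact_force: [-0.3, -1.8, 0.9]
grip_width: 0.043
```

```bash
python3 - <<'E'
from h import *
goto(.523,-.1285,.2,90.6)
s=look("t5",(330,190,500,320)); C,y=pose(s,(388,430),215,(246,272),374)
p=ctrl.observe()["position"][:2]*1000; d=np.array([np.cos(y),np.sin(y)]); print("tcp H",inH(*p),"rear face ahead of TCP",(C-p)@d-60,"mould right of TCP",(C-p)@np.array([d[1],-d[0]]))
E
```

```text
t 9.1 pos [ 524.5 -134.   200.2] yaw 90.75 down [ 0.001  0.002 -1.   ] tip173 [ 524.6 -133.7   27.2] F [-0.3 -1.8  0.9] w 0.043
shift cm, tool: [-0.14  0.02  0.55] rotvec deg: [-0.1   0.15  0.05]
heading 0.32 lead edge perp heading 0.15 centre hearth [[-60.2  -0.3]] world [523.9 -63.7]
tcp H [[-1.305e+02 -1.000e-01]] rear face ahead of TCP 10.253805601269576 mould right of TCP 0.6013609960769689
```

View pics/t5.png

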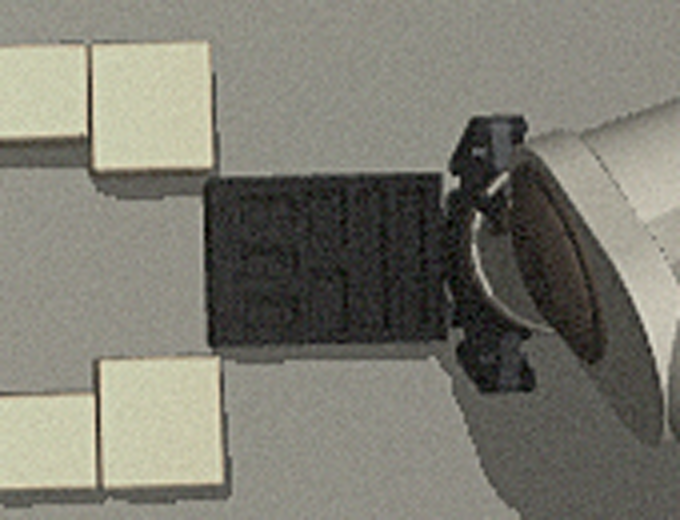

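It's now aligned: heading +0.2°, offset −0.3 mm, leading edge at the doorway (crop x≈207). Pushing straight in.

Request:
apply_moves(
  deltas=[
    {"xyz":[0,0,0.3],"rot":[0,0.2,0]},
    {"xyz":[0,0,0.4],"rot":[0,0,0]},
    {"xyz":[0,0,0.4],"rot":[0,0,0]},
    {"xyz":[0,0,0.4],"rot":[0,0,0]},
    {"xyz":[0,0,0.4],"rot":[0,0,0]},
    {"xyz":[0,0,0.4],"rot":[0,0,0]},
    {"xyz":[0,0,0.4],"rot":[0,0,0]},
    {"xyz":[0,0,0.4],"rot":[0,0,0]},
    {"xyz":[0,0,0.4],"rot":[0,0,0]},
    {"xyz":[0,0,0],"rot":[0,0,0]},
  ],
)

```text
time: 10.4
position: [0.524, -0.0968, 0.2002]
eef_rot: [-0.707, -0.003, 0.003, 0.707]
contact_force: [-0.0, -2.1, 0.3]
grip_width: 0.0428
```

```bash
python3 - <<'E'
from h import *
goto(.5225,-.002,.2,90.6)
p=ctrl.observe()["position"][:2]*1000; print("tcp H",inH(*p))
E
```

```text
t 10.4 pos [524.  -96.8 200.2] yaw 90.52 down [ 0.     0.001 -1.   ] tip173 [524.1 -96.6  27.2] F [-0.  -2.1  0.3] w 0.0428
shift cm, tool: [-0.06  0.03  9.48] rotvec deg: [-0.06 -0.08  0.03]
tcp H [[-93.3  -0. ]]
```

Request:
apply_moves(
  deltas=[
    {"xyz":[0,0,0.5],"rot":[0,0,0]},
    {"xyz":[0,0,0.5],"rot":[0,0,0]},
    {"xyz":[0,0,0.5],"rot":[0,0,0]},
    {"xyz":[0,0,0.5],"rot":[0,0,0]},
    {"xyz":[0,0,0.5],"rot":[0,0,0]},
    {"xyz":[0,0,0.5],"rot":[0,0,0]},
    {"xyz":[0,0,0.5],"rot":[0,0,0]},
    {"xyz":[0,0,0.5],"rot":[0,0,0]},
    {"xyz":[0,0,0.5],"rot":[0,0,0]},
    {"xyz":[0,0,0],"rot":[0,0,0]},
  ],
)

```text
time: 11.65
position: [0.5234, -0.0484, 0.2002]
eef_rot: [-0.707, -0.003, 0.003, 0.708]
contact_force: [-0.7, -1.8, -0.2]
grip_width: 0.0429
```

```bash
python3 - <<'E'
from h import *
goto(.5225,-.002,.2,90.6)
p=ctrl.observe()["position"][:2]*1000; print("tcp H",inH(*p)); look("t6",(270,190,440,320))
E
```

```text
t 11.65 pos [523.4 -48.4 200.2] yaw 90.53 down [ 0.     0.001 -1.   ] tip173 [523.4 -48.2  27.2] F [-0.7 -1.8 -0.2] w 0.0429
shift cm, tool: [-0.04  0.02  4.64] rotvec deg: [-0.07 -0.07  0.01]
tcp H [[-44.9   0.1]]
```

View pics/t6.png

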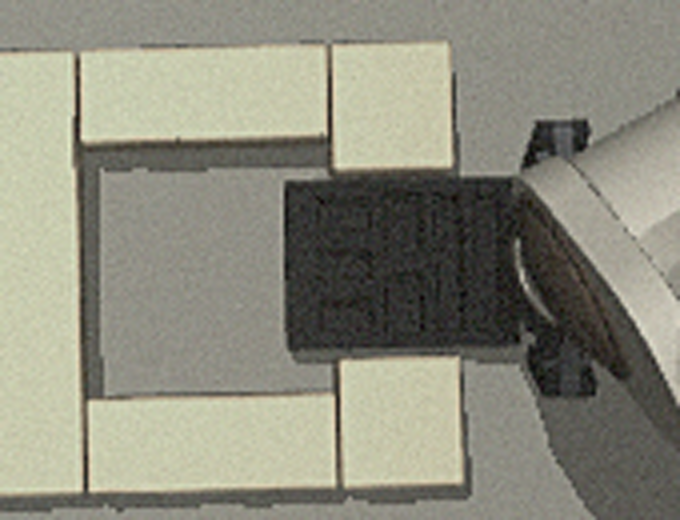

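The mould is in the doorway with visible clearance on both sides (crop rows 180–347 between brick edges at 170 and 357) and low force. Continuing in.

Request:
apply_moves(
  deltas=[
    {"xyz":[0,0,0.5],"rot":[0,0,0]},
    {"xyz":[0,0,0.5],"rot":[0,0,0]},
    {"xyz":[0,0,0.5],"rot":[0,0,0]},
    {"xyz":[0,0,0.5],"rot":[0,0,0]},
    {"xyz":[0,0,0.5],"rot":[0,0,0]},
    {"xyz":[0,0,0.5],"rot":[0,0,0]},
    {"xyz":[0,0,0.5],"rot":[0,0,0]},
    {"xyz":[0,0,0.5],"rot":[0,0,0]},
    {"xyz":[0,0,0.5],"rot":[0,0,0]},
    {"xyz":[0,0,0],"rot":[0,0,0]},
  ],
)

```text
time: 12.95
position: [0.5228, -0.0009, 0.2002]
eef_rot: [-0.707, -0.003, 0.003, 0.707]
contact_force: [-0.4, -1.5, 1.2]
grip_width: 0.043
```

Request:
apply_moves(
  deltas=[
    {"xyz":[0,0,0.5],"rot":[0,0,0]},
    {"xyz":[0,0,0.5],"rot":[0,0,0]},
    {"xyz":[0,0,0.5],"rot":[0,0,0]},
    {"xyz":[0,0,0.5],"rot":[0,0,0]},
    {"xyz":[0,0,0.5],"rot":[0,0,0]},
    {"xyz":[0,0,0.5],"rot":[0,0,0]},
    {"xyz":[0,0,0.5],"rot":[0,0,0]},
    {"xyz":[0,0,0.4],"rot":[0,0,0]},
    {"xyz":[0,0,0],"rot":[0,0,0]},
    {"xyz":[0,0,0],"rot":[0,0,0]},
  ],
)

```text
time: 14.2
position: [0.5225, 0.04, 0.2002]
eef_rot: [0.707, 0.002, -0.003, -0.707]
contact_force: [0.3, -4.7, 2.3]
grip_width: 0.0427
```

```bash
python3 - <<'E'
from h import *
goto(.5223,.060,.2,90.6)
p=ctrl.observe()["position"][:2]*1000; print("tcp H",inH(*p)); look("t7",(240,190,410,320))
E
```

```text
t 14.2 pos [522.5  40.  200.2] yaw 90.45 down [-0.001 -0.001 -1.   ] tip173 [522.3  39.8  27.2] F [ 0.3 -4.7  2.3] w 0.0427
shift cm, tool: [-0.    0.02  2.  ] rotvec deg: [ 0.06 -0.15 -0.05]
tcp H [[43.5  0.1]]
```

View pics/t7.png

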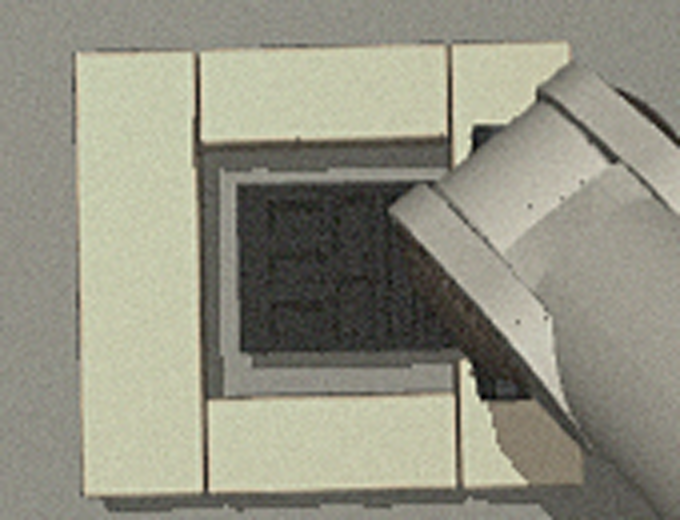

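The mould is inside the chamber, with about 20 mm left to the back brick (crop x 240 against 205). Final approach goes slowly, watching the force.

Request:
apply_moves(
  deltas=[
    {"xyz":[0,0,0.3],"rot":[0,-0.15,0]},
    {"xyz":[0,0,0.3],"rot":[0,0,0]},
    {"xyz":[0,0,0.3],"rot":[0,0,0]},
    {"xyz":[0,0,0.3],"rot":[0,0,0]},
    {"xyz":[0,0,0.15],"rot":[0,0,0]},
    {"xyz":[0,0,0.15],"rot":[0,0,0]},
    {"xyz":[0,0,0],"rot":[0,0,0]},
    {"xyz":[0,0,0],"rot":[0,0,0]},
    {"xyz":[0,0,0],"rot":[0,0,0]},
    {"xyz":[0,0,0],"rot":[0,0,0]},
  ],
)

```text
time: 15.5
position: [0.5224, 0.0544, 0.2002]
eef_rot: [0.708, 0.003, -0.004, -0.706]
contact_force: [1.0, -5.0, 2.4]
grip_width: 0.0423
```

Request:
apply_moves(
  deltas=[
    {"xyz":[0,0,0.15],"rot":[0,0,0]},
    {"xyz":[0,0,0.15],"rot":[0,0,0]},
    {"xyz":[0,0,0.15],"rot":[0,0,0]},
    {"xyz":[0,0,0.1],"rot":[0,0,0]},
    {"xyz":[0,0,0.1],"rot":[0,0,0]},
    {"xyz":[0,0,0.1],"rot":[0,0,0]},
    {"xyz":[0,0,0.1],"rot":[0,0,0]},
    {"xyz":[0,0,0.1],"rot":[0,0,0]},
    {"xyz":[0,0,0.1],"rot":[0,0,0]},
    {"xyz":[0,0,0.1],"rot":[0,0,0]},
  ],
)

```text
time: 16.75
position: [0.5227, 0.0606, 0.2002]
eef_rot: [0.712, 0.001, -0.003, -0.702]
contact_force: [0.4, -6.6, 4.0]
grip_width: 0.0425
```

```bash
python3 - <<'E'
from h import *
goto(.5223,.060,.2,90.6)
p=ctrl.observe()["position"][:2]*1000; print("tcp H",inH(*p))
E
```

```text
t 16.75 pos [522.7  60.6 200.2] yaw 90.32 down [-0.003 -0.014 -1.   ] tip173 [522.1  58.2  27.2] F [ 0.4 -6.6  4. ] w 0.0425
shift cm, tool: [-0.04  0.02 -0.06] rotvec deg: [ 0.78 -0.28 -0.19]
tcp H [[64.1 -0.4]]
```

Request:
apply_moves(
  deltas=[
    {"xyz":[0,0,0.2],"rot":[0.8,-0.3,0]},
    {"xyz":[0,0,0.3],"rot":[0.3,0,0]},
    {"xyz":[0,0,0.3],"rot":[0.3,0,0]},
    {"xyz":[0,0,0.4],"rot":[0.3,0,0]},
    {"xyz":[0,0,0.4],"rot":[0.3,0,0]},
    {"xyz":[0,0,0.4],"rot":[0.3,0,0]},
    {"xyz":[0,0,0.4],"rot":[0.3,0,0]},
    {"xyz":[0,0,0.4],"rot":[0.3,0,0]},
    {"xyz":[0,0,0.4],"rot":[0.3,0,0]},
    {"xyz":[0,0,0.4],"rot":[0.3,0,0]},
  ],
)

```text
time: 18.0
position: [0.5247, 0.061, 0.1998]
eef_rot: [0.713, -0.009, -0.002, -0.701]
contact_force: [-0.6, -14.1, 7.5]
grip_width: 0.0428
```

```bash
python3 - <<'E'
from h import *
goto(.5223,.060,.2,90.6)
p=ctrl.observe()["position"][:2]*1000; print("tcp H",inH(*p)); look("t8",(240,190,410,320))
E
```

```text
t 18.0 pos [524.7  61.  199.8] yaw 89.41 down [-0.016 -0.017 -1.   ] tip173 [521.9  57.9  26.9] F [ -0.6 -14.1   7.5] w 0.0428
shift cm, tool: [-0.24 -0.01 -0.1 ] rotvec deg: [ 1.   -1.2  -0.92]
tcp H [[64.4 -2.4]]
```

It stalls at 14 N, probably on the back brick. I'll back straight out, fix the tilt and inspect.

Request:
apply_moves(
  deltas=[
    {"xyz":[-0.1,0,-0.5],"rot":[0.5,-0.6,-0.4]},
    {"xyz":[-0.1,0,-0.8],"rot":[0.5,-0.6,-0.4]},
    {"xyz":[0,0,-1.5],"rot":[0,0,0]},
    {"xyz":[0,0,-2],"rot":[0,0,0]},
    {"xyz":[0,0,-2],"rot":[0,0,0]},
    {"xyz":[0,0,-2],"rot":[0,0,0]},
    {"xyz":[0,0,-2],"rot":[0,0,0]},
    {"xyz":[0,0,-2],"rot":[0,0,0]},
    {"xyz":[0,0,-2],"rot":[0,0,0]},
    {"xyz":[0,0,-2],"rot":[0,0,0]},
  ],
)

```text
time: 19.3
position: [0.5239, -0.1093, 0.1977]
eef_rot: [-0.702, -0.006, 0.006, 0.712]
contact_force: [-0.3, -0.3, -0.3]
grip_width: 0.043
```

```bash
python3 - <<'E'
from h import *
goto(.5223,.060,.2,90.6)
s=look("t9",(240,190,410,320))
g=cv2.GaussianBlur(s.max(2),(3,3),0)
for r in (242,250,258,266,272): print(r,g[r,284:312])
print("rear"); 
for r in (242,250,258,266,272): print(r,g[r,340:362])
E
```

```text
t 19.3 pos [ 523.9 -109.3  197.7] yaw 91.04 down [-0.     0.014 -1.   ] tip173 [ 523.9 -107.    24.8] F [-0.3 -0.3 -0.3] w 0.043
shift cm, tool: [ 0.14  0.   16.94] rotvec deg: [-0.78  0.44  0.  ]
242 [127 127 129 131 125  89  46  33  37  37  37  37  36  34  31  31  31  32
  32  32  32  30  30  31  31  32  32  34]
250 [128 128 128 131 128  96  50  34  36  38  38  38  38  37  37  38  38  38
  37  36  37  38  38  38  38  38  39  38]
258 [128 128 129 130 129 101  54  33  35  36  38  38  39  38  33  33  36  36
  37  38  37  36  36  35  36  37  36  35]
266 [128 127 127 129 130 103  54  33  37  38  38  39  39  36  34  34  34  31
  31  32  29  28  32  32  32  31  30  32]
272 [128 128 127 129 131 108  61  37  36  37  37  37  39  37  32  31  34  36
  37  36  38  39  38  37  35  35  37  37]
rear
242 [33 34 33 32 33 33 32 39 53 68 85 91 90 91 91 92 92 91 89 90 91 92]
250 [34 36 35 31 33 35 32 36 49 61 74 89 94 91 90 90 91 91 90 91 92 92]
258 [34 35 36 34 34 35 35 38 47 57 68 85 93 91 90 89 90 91 91 91 90 90]
266 [33 32 33 33 34 35 35 35 43 55 67 85 94 93 90 90 91 91 91 92 91 90]
272 [34 33 31 29 28 32 34 34 41 53 66 84 93 91 91 92 91 90 90 91 90 90]
```

View pics/t9.png

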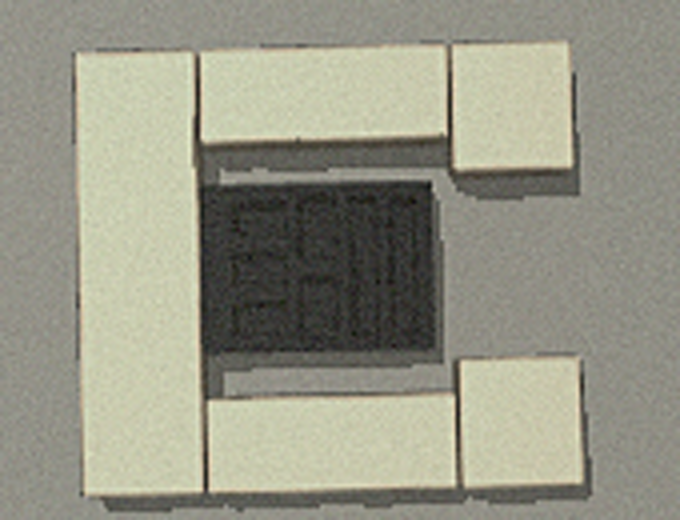

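The mould sits directly against the back brick with no visible gap (crop x≈203), rear edge at x≈435 and well past the doorway. Checking squareness and depth numerically.

```bash
cat > chk.py <<'E'
from h import *
def chk():
    s=np.mean([ctrl.camera("top")[:,:,::-1].astype(float) for _ in range(6)],0); g=cv2.GaussianBlur(s.max(2).astype(np.float32),(3,3),0)
    L=lambda P,z,n:(lambda v:print(n,"slope deg",np.degrees(np.arctan(v[1]/v[0] if abs(v[0])>abs(v[1]) else -v[0]/v[1])).round(2),"point",v[2:].round(1)))(cv2.fitLine((cast("top",P,z)*1000).astype(np.float32),cv2.DIST_HUBER,0,.01,.01).ravel())
    R=range(240,274)
    L([[280+cross(g[r,280:310],85),r] for r in R],.058,"brick|mould (brick edge)")
    for t in(42,48,60): L([[365-cross(g[r,365:330:-1],t),r] for r in R],.046,f"rear t{t}")
    for t in(50,60): L([[c,232+cross(g[232:250,c],t)] for c in range(302,344)],.046,f"far long t{t}")
    L([[c,215+cross(g[215:235,c],100)] for c in range(295,348)],.058,"brick far inner")
    L([[c,205-cross(g[205:190:-1,c],108)] for c in range(262,380)] if 0 else [[c,cross(-g[190:210,c],-107)+190] for c in range(295,348)],.058,"brick far outer")
    L([[255+cross(-g[r,255:270],-107),r] for r in range(215,300)],.058,"back outer")
chk()
E
python3 chk.py
```

```text
brick|mould (brick edge) slope deg 0.23 point [514.  189.4]
rear t42 slope deg 0.24 point [525.   69.4]
rear t48 slope deg 0.74 point [529.9  68.3]
rear t60 slope deg 1.33 point [522.5  66.3]
far long t50 slope deg 0.6 point [565.4 121.1]
far long t60 slope deg 0.66 point [566.2 128.3]
brick far inner slope deg 0.84 point [588.3 131.4]
brick far outer slope deg 0.89 point [635.1 119.1]
back outer slope deg 0.69 point [502.  250.6]
```

Rear edge to back brick measures 120.0 mm, the mould's length, and the heading is within about 0.2° of the bricks. One last check that the other objects haven't moved, then I'll hand in.

```bash
python3 - <<'E'
from h import *
a=cv2.GaussianBlur(cv2.imread("pics/top0.png"),(5,5),0); b=cv2.GaussianBlur(ctrl.camera("top")[:,:,::-1].copy(),(5,5),0); d=cv2.absdiff(a,b).max(2)
for n,(x0,y0,x1,y1) in dict(jar=(325,105,375,160),bottle=(145,200,190,240),stand=(130,250,205,325),tongs=(220,338,345,385),hearth=(255,195,285,320)).items(): print(n,(d[y0:y1,x0:x1]>25).sum())
s=ctrl.observe(); print(s["time"],s["contact_force"]); ctrl.finish_job()
E
```

```text
jar 0
bottle 0
stand 0
tongs 0
hearth 0
19.7 [ 0.06409016 -0.97396294  0.24759147]
the job is handed in; nothing more can be done
```

The mould is fully home in the hearth, with its leading face against the back brick, and the job is handed in at 19.7 s of the 72 s allowed.

**What I did:** I pushed the mould from behind with the two half-open fingertips. It went straight along its own axis first, then round a gentle arc to square it with the doorway. After a correction of about 1.5°, I pushed it through to the back brick. There it stalled at about 14 N, and I backed the fingers straight out.

**Last checks:**
- **Fit:** in the top view no gap shows at the back brick, and the rear edge measures 120.0 mm from it, which is the mould's length. A gap under about 1 mm would not show.
- **Squareness:** the mould's long side is within about 0.2° of the bricks.
- **Other objects:** the jar, bottle, stand with crucible, tongs and hearth show no change from the first picture.
- **Robot:** it was clear of everything, with contact force about 1 N or less.

**Disagreements:**
- The rear-edge angle varied from 0.2° to 1.3° with the brightness threshold, because of a shadow there. I relied on the long side instead.
- From the fingertip position at the stall, the rear face came out near x = 72 mm rather than the nominal 74 mm. That is about the size of the calibration error.

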